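Close and lock the lens display case

ROBOT

A 6-joint arm with a two-finger parallel gripper is mounted at the origin on the work surface. World frame = base frame: x ahead of the robot, y to its left, z up, the work surface at z = 0. Lengths are in m, angles in degrees, forces in N, time in s.
With the tool pointing down it reaches from about 0.375 to 0.9 m from the base axis. Payload 3.1 kg.
Tool frame: the origin (TCP) lies where the fingers leave the gripper's body, on its centre line; the fingertips stand 70 mm ahead of it and the grasp point (between the pads) lies 51 mm ahead of it; z points along the fingers, y is the line along which they close (so a half turn about z gives the same grasp; the last joint's range is limited). The gripper opens to 87 mm and grips with 3 to 60 N. Pads are 19 mm wide; open, the fingers measure 117 mm over their backs; the gripper's body (75 mm by 190 mm) begins 51 mm behind the grasp point.
Start: joints at [-86.202, 30.224, 82.088, -0, 67.689, -10.227], TCP at [0.152, -0.606, 0.292] pointing down, gripper open.
Joint ranges: [-176.69, 176.69], [-43.24, 126.21], [12.49, 139.97], [-82, 262], [0, 151.66], [-163.58, 163.58]. Speed limits (degrees/s): [159.86, 159.86, 180, 180, 180, 180].

INTERFACE

Orientations are given as [roll, pitch, yaw] about the fixed x, y, z axes, in that order (R = Rz(yaw) Ry(pitch) Rx(roll)).
In Python, from bench import robot gives the robot as it stands. The module is installed in compiled form; this text tells all that it offers.
- The arm moves only by the tool jog_arm, never from a script. Its argument "plan" is one flat list of numbers, 6 for each row, row after row: the shift along the tool's x, y, z as a fraction of full scale, then the turn, a rotation vector about the tool's x, y, z as a fraction of full scale. In form: [dx, dy, dz, rx, ry, rz, dx, dy, dz, rx, ry, rz, ...]. A call has 1 to 5 rows; each row is the pose to reach, as a shift and turn from the pose commanded when the call began, along the tool's axes at that moment, turning the shorter way round; what a row does not reach only later rows make up. Full scale, the value 1, is 100 mm for a shift and 180 degrees for a turn. A row lasts 1/8 s, in which the tool goes at most 62.5 mm and 10.7 degrees, less where a joint would pass 70% of its speed; a pose out of reach is approached as far as the arm can. A call with a number of a shift or a turn outside -1 to 1 is refused whole. A call with a gripper value outside its range is refused whole. "claw" is the finger opening in mm, from 0 to 87, set as the call begins (left out, the last holds). The fingers move at their own pace and stop on an object; "newtons" is the grip in N (left out, the last holds). Time passes only in rows, so rows that repeat a pose let the fingers close. It gives the time, the measured TCP pose, the force, the opening and the grip force at its end, in the units of the state.
- robot.sense(): the state, without advancing time (a new reading comes with each control period).
- robot.read_camera(name): name is "scene" or "top"; returns (picture, depth): 384x512x3 uint8, red, green, blue; 384x512 float32, m along the optical axis (not along the pixel's ray), 0 where there is no reading.
- robot.camera_params(name): a dict with "vfov" (degrees; the focal length in pixels is half the picture's height over the tangent of half this angle, whatever the lens; pixels are square), "cx", "cy" (the principal point, pixels), "extrinsics" (4x4, takes a point from world to camera coordinates). Camera axes: x right, y down, z forward; pixel columns grow to the right and rows downward; lengths in m; the calibration is good to about 2 mm. A picture is of the moment at which its call begins. camera_params takes no time and is no camera call.
- robot.job_done(): hands the job in; it is judged then, once.
Trained networks look in the newest picture that a camera, given by its name, has taken for a name from the list of things; names that differ only in an ending like _2 or _b are one class to them, and where a whole thing is asked for, a point or a joint stands for the part that bears it (a point fixed in the world has none). Each returns a list of dicts, best first, with "score" (0 to 1); they miss things now and then, are a little off and sometimes report something else, mostly with a low value. They report only what shows in the picture. A call takes as long as a camera call.
- robot.recognise(camera, query): "at" ([row, column] in pixels, amid what is visible of it).
- robot.outline_of(camera, query): "pixels" (384x512 bool, what is visible of it) and "at" ([row, column] in pixels, amid what is visible of it).
- robot.spot_point(camera, query): "at" ([row, column] in pixels: a listed point, or the origin of a listed thing).
The state is a dict: "time": time; "qpos": joint angles; "qd": joint speeds; "joint_efforts": joint torques, N m; "tcp_pos": TCP position; "ee_rot": TCP orientation; "force": force on the tool from outside, world axes, zero at the start; "torque": the same for the moment, N m; "finger_gap": finger opening in m; "grasp_force": force on a finger pad.
Only numpy, scipy, OpenCV 4.12 (cv2) and the standard library are available. Lean on these libraries where they do the work, as an engineer would, in place of code of your own. Each camera call takes 0.05 s, during which the arm holds its last target. There are 200 camera calls.

TASK

Close up the display case: with the fingertips, gently push the sliding glass door by its chrome finger pull until it is fully shut, then press the brass lock plunger all the way in so the case is locked, and draw back. Keep off the glass, do not press the black case-light switch, and leave the lens, the filter case and the two tripod plates where they are.

Things in the scene. Friction and masses are not known exactly. Their poses are not given: they have to be found in the camera images.
- case: Fixed glass display case, 360 (x) x 560 (y) mm, chrome edges, yaw up to 9 degrees. Origin: centre of its underside, on the counter; z up. Heights above the counter: floor 24 mm, fixed pane and top rails 140, track lips (154 mm either side of the long centre line) and the end stop at +y 154. The +y half of the top has the sliding door, the -y half the fixed pane (folding camera and caps sealed below).
- case_glass: The case's fixed glass: the 6 mm top pane over the -y half (its top 140 mm above the counter) and the upright glass walls. Origin and axes as case. Not to be touched.
- door_glass: The sliding door's glass, 272 (x) x 215 (y) mm, top 148 mm above the counter, in chrome rails whose tops are at 150 mm. Origin: middle of the door's underside, 142 mm above the counter; axes as case. The pane spans y = -118 to +97 mm, then comes the leading chrome rail to y = +137 mm (300 mm long along x). Not to be touched.
- door (a joint): How far the sliding door stands open, m: 0 = fully shut against the end stop, which is hard, up to 0.16. It closes towards the case's +y and opens towards -y, above the fixed pane. It slides with about 2.5 N of friction and stays where it is left; the door weighs 1.5 kg.
- pull: The door's chrome finger pull: an upright flange on the leading rail, 90 mm long (x), 8 mm thick (y), 24 mm high (150 to 174 mm above the counter), on a 98 x 18 x 2 mm foot. Origin: middle of its foot; axes as case. Push its -y face towards +y to shut the door. The rail reaches 7 mm behind that face; beyond is glass, 2 mm lower.
- pull_top (a point): Middle of the top edge of the finger pull, 174 mm above the counter; axes as case.
- lock: The door's plunger lock with its brass plunger: a chrome barrel 26 mm across and 5 mm high on the middle of the door's leading rail, 125 mm from the middle of the pull along the case's -x (and 8.5 mm further towards +y). It travels with the door. Origin at the centre of the barrel's foot, 150 mm above the counter.
- plunger_top (a point): Centre of the top face of the round brass lock plunger, 18 mm across with a dark key slot. It stands 15 mm above the rail (165 mm above the counter) when out and 7 mm (157 mm) when pressed in.
- plunger (a joint): How far the lock plunger is pressed in, m: 0 = out (unlocked), 0.008 = all the way in (locked). Moves straight down; takes about 5 N and stays where it is pushed. It throws the bolt, so it may go in only when the door is shut.
- light_switch (a joint): Travel of the case-light switch, m: 0 = not pressed, 0.003 = fully pressed; springs back.
- light_switch_top (a point): Centre of the top of the case-light switch: a black push button 14 mm across in a green ring on the case's top rail at the -x, +y corner, its top 146 mm above the counter. Not to be pressed.
- lens: Silver prime lens standing on its mount on the case floor, in the half under the sliding door: 67 mm across, 60 mm high. Origin at the centre of its underside. Leave it alone.
- filter_case: Flat orange plastic filter case, 78 x 78 x 16 mm, lying on the case floor in the half under the sliding door. Origin at the centre of its underside. Leave it alone.
- plate_a: Stainless tripod quick-release plate, 50 x 38 x 10 mm with two black rubber strips, lying on the far -y end of the fixed top pane. Origin at the centre of its underside. Leave it alone.
- plate_b: A second plate like plate_a, also on the -y end of the fixed pane. Leave it alone.

How it is judged:
By the outcome, as a careful person would: the job done as asked, in the order asked, and still so for the second after the job is handed in, with the robot touching nothing.
It also fails if it takes over 40 s, if anything falls off the work surface, if the arm or the gripper's body presses on something with over 40 N, if the wrist force passes 120 N, or if a joint passes its speed limit or range.

## Working session

There is one attempt and no reset: what is moved stays moved. The work goes in short steps, Python scripts to look and compute and a tool call to move; the robot and the scene stay as the last step left them, time stands still between calls to the robot, and variables do not carry over. Pictures are saved under pics/ and viewed, at most 10 in all, crops included, and the job is handed in when it is done.

Besides the shell and the picture viewer there is one more tool, called after "Call:" as name(argument=value, ...) on one line, values as JSON. jog_arm: Moves the arm, as the interface text tells. Shift numbers are shares of 100 mm and turn numbers shares of 180 degrees, none past 1 either way. Its arguments: {"type":"object","properties":{"plan":{"type":"array","items":{"type":"number"}},"claw":{"type":"number"},"newtons":{"type":"number"}},"required":["plan"]}

```bash
mkdir -p pics
cat > h.py <<'E'
import numpy as np, cv2
from bench import robot
def ray(cam,at):
    p=robot.camera_params(cam);f=192/np.tan(np.radians(p["vfov"]/2))
    E=np.array(p["extrinsics"]);R=E[:3,:3];c=-R.T@E[:3,3]
    d=R.T@np.array([(at[1]-p["cx"])/f,(at[0]-p["cy"])/f,1.]);return c,d
def onz(cam,at,z):
    c,d=ray(cam,at);return c+d*(z-c[2])/d[2]
E
python3 - <<'E'
from h import *
s=robot.sense();print(s["tcp_pos"],s["ee_rot"],s["time"])
ims=[]
for cam in("top","scene"):
    im,d=robot.read_camera(cam);cv2.imwrite(f"pics/{cam}0.png",im[:,:,::-1])
    print(cam,ray(cam,(192,256)))
    for q,z in(("pull_top",.174),("plunger_top",.165),("light_switch_top",.146),("pull",.150),("lock",.15),("case",0),("door_glass",.142)):
        for r in robot.spot_point(cam,q)[:2]: print(cam,q,round(r["score"],2),np.round(r["at"],1),np.round(onz(cam,r["at"],z),4))
E
```

```text
[ 0.15146129 -0.60577001  0.29125376] [-1.79876794e+02 -2.02464834e-02  1.40250258e+01] 0.0
top (array([ 0.45917541, -0.03308577,  1.01381959]), array([ 0.06514695,  0.02021052, -0.99771355]))
top pull_top 0.84 [152.1 201.7] [0.5894 0.086  0.174 ]
top plunger_top 0.55 [221.5 187.5] [0.4591 0.1133 0.165 ]
top light_switch_top 0.36 [246.3 141.7] [0.4116 0.2046 0.146 ]
top pull 0.82 [155.  199.9] [0.5875 0.0928 0.15  ]
top pull 0.75 [201.5 181.3] [0.4976 0.1282 0.15  ]
top lock 0.43 [217.9 187.4] [0.466  0.1161 0.15  ]
top lock 0.32 [152.1 373. ] [ 0.5919 -0.2404  0.15  ]
top case 0.75 [185.1 261.8] [ 0.5409 -0.0256  0.    ]
top door_glass 0.82 [177.3 256. ] [ 0.5447 -0.0154  0.142 ]
scene (array([ 0.71697067, -0.4474083 ,  0.97764801]), array([-0.22332587,  0.44392608, -0.86781182]))
scene pull_top 0.88 [159.4 323.6] [0.5922 0.092  0.174 ]
scene pull_top 0.64 [163.6 320.9] [0.5915 0.0805 0.174 ]
scene plunger_top 0.63 [268.5 171.5] [ 0.4504 -0.2382  0.165 ]
scene plunger_top 0.48 [126.2 271.2] [0.4619 0.1214 0.165 ]
scene light_switch_top 0.36 [ 93.3 265.4] [0.4034 0.2091 0.146 ]
scene pull 0.76 [165.1 320.2] [0.588  0.0923 0.15  ]
scene lock 0.62 [128.6 269. ] [0.456  0.1241 0.15  ]
scene case 0.38 [129.5 268.7] [0.4093 0.2249 0.    ]
scene door_glass 0.91 [198.3 278.8] [ 0.5476 -0.0112  0.142 ]
```

View pics/top0.png

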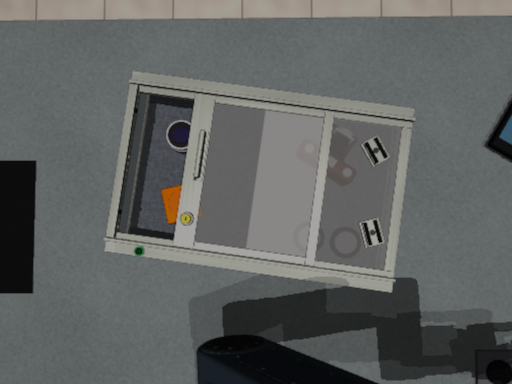

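View pics/scene0.png

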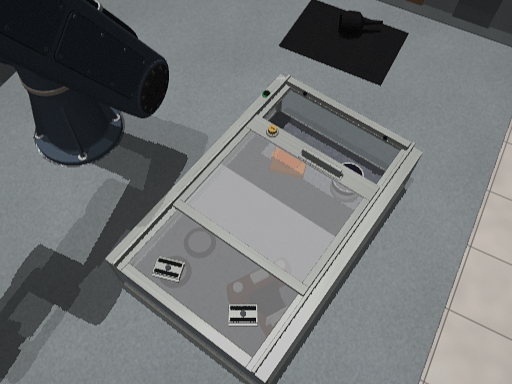

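The top view shows the pull flange at about (153, 201), the plunger at (219, 187) and the green-ringed switch at (250, 139). The scene view agrees: pull (162, 322), plunger (129, 271), switch (93, 266). The "plunger" at (268, 171) is really a plate. Next I'll work out the case yaw.

```bash
cat >> h.py <<'E'
def rel(target,yaw):
    "shift (in 100mm) and turn (in 180deg) about tool z to reach target TCP with tool down at yaw"
    from scipy.spatial.transform import Rotation as R
    s=robot.sense();R0=R.from_euler("xyz",s["ee_rot"],degrees=True)
    d=R0.inv().apply(np.array(target)-s["tcp_pos"])/.1
    t=(R0.inv()*R.from_euler("xyz",[180,0,yaw],degrees=True)).as_rotvec(degrees=True)/180
    return np.round(d,3),np.round(t,4)
E
python3 - <<'E'
from h import *
im,d=robot.read_camera("top")
cv2.imwrite("pics/topz.png",cv2.resize(im[60:300,95:295,::-1],None,fx=2.5,fy=2.5,interpolation=cv2.INTER_CUBIC))
# outer case corners from picture 0 (row,col)
for n,c,z in(("TL",(75,133),.154),("TR",(110,413),.154),("BL",(243,106),.154),("BR",(284,393),.154)):print(n,onz("top",c,z))
for q in("pull","plunger_top"):
  for cam in("top","scene"):
    if cam=="scene":robot.read_camera(cam)
    r=robot.outline_of(cam,q)
    if cam=="top":robot.read_camera("top")
    for o in r[:2]:
        p=np.argwhere(o["pixels"]);
        rc=cv2.minAreaRect(p.astype(np.float32)); b=cv2.boxPoints(rc)
        print(q,cam,round(o["score"],2),len(p),[np.round(onz(cam,x,.17)[:2],3) for x in b])
print(rel([.55,.04,.292],81))
E
```

```text
TL [0.74440109 0.22397888 0.154     ]
TR [ 0.67235058 -0.31712745  0.154     ]
BL [0.41828132 0.27108199 0.154     ]
BR [ 0.34150039 -0.27305469  0.154     ]
pull top 0.83 442 [array([0.633, 0.092]), array([0.538, 0.105]), array([0.536, 0.088]), array([0.63 , 0.075])]
pull top 0.66 68 [array([0.476, 0.116]), array([0.465, 0.128]), array([0.454, 0.116]), array([0.465, 0.105])]
pull scene 0.65 19759 [array([0.383, 0.166]), array([ 0.386, -0.138]), array([ 0.678, -0.179]), array([0.714, 0.088])]
pull scene 0.58 489 [array([0.545, 0.103]), array([0.545, 0.077]), array([0.637, 0.064]), array([0.638, 0.088])]
(array([ 5.432e+00, -5.305e+00,  3.000e-03]), array([ 0.    , -0.    , -0.3721]))
```

View pics/topz.png

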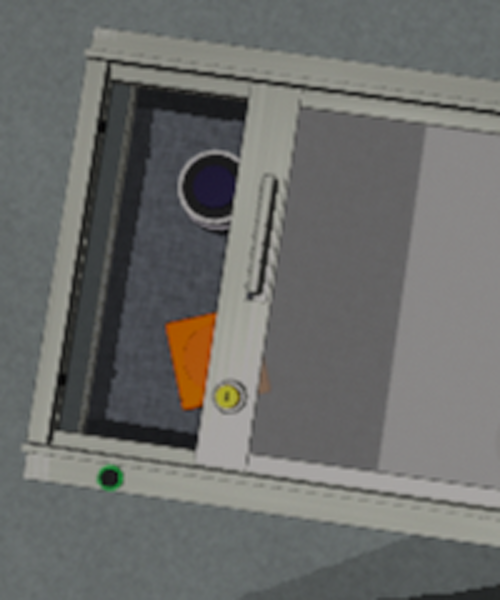

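Call:
jog_arm(plan=[0.4, -0.4, 0, 0, 0, 0, 0.8, -0.8, 0, 0, 0, 0, 1, -1, 0, 0, 0, 0], claw=0)

```text
time: 1.62
tcp_pos: [0.2253, -0.4822, 0.2921]
ee_rot: [-179.9, -0.0, 14.1]
force: [0.8, -0.3, -0.1]
finger_gap: 0.0646
grasp_force: 0.0
```

Call:
jog_arm(plan=[0.4, -0.4, 0, 0, 0, 0, 0.8, -0.8, 0, 0, 0, 0, 1, -1, 0, 0, 0, 0])

```text
time: 2.0
tcp_pos: [0.2978, -0.361, 0.2923]
ee_rot: [-179.9, -0.0, 14.1]
force: [-0.4, -0.1, 0.2]
finger_gap: 0.035
grasp_force: 0.0
```

Call:
jog_arm(plan=[0.4, -0.4, 0, 0, 0, 0, 0.8, -0.8, 0, 0, 0, 0, 1, -1, 0, 0, 0, 0])

```text
time: 2.38
tcp_pos: [0.3705, -0.2401, 0.2924]
ee_rot: [-180.0, -0.0, 14.2]
force: [0.3, -0.6, 0.0]
finger_gap: 0.006
grasp_force: 0.0
```

Call:
jog_arm(plan=[0.4, -0.4, 0, 0, 0, 0, 0.8, -0.8, 0, 0, 0, 0, 1, -1, 0, 0, 0, 0])

```text
time: 2.75
tcp_pos: [0.4435, -0.119, 0.2925]
ee_rot: [180.0, -0.0, 14.2]
force: [0.2, -0.6, -0.4]
finger_gap: 0.0007
grasp_force: 0.0
```

Call:
jog_arm(plan=[0.4, -0.4, 0, 0, 0, 0, 0.8, -0.8, 0, 0, 0, 0, 1, -1, 0, 0, 0, 0])

```text
time: 3.12
tcp_pos: [0.5166, 0.0023, 0.2925]
ee_rot: [180.0, -0.1, 14.2]
force: [-0.3, 0.1, 0.2]
finger_gap: 0.0006
grasp_force: 0.0
```

```bash
python3 -c "
from h import *
s=robot.sense();print(s['tcp_pos'],s['ee_rot'],s['qpos'],s['force'],s['finger_gap'],rel([.5835,.048,.292],82.1))"
```

```text
[0.51660097 0.00229988 0.29248696] [ 1.79990366e+02 -7.04000343e-02  1.41717060e+01] [-1.21630259e+01  2.18632243e+01  9.75301680e+01  2.59525228e-02
  6.05392428e+01  6.36525231e+01] [-0.28379314  0.07560642  0.23860606] 0.0006299648917471532 (array([ 0.761, -0.279,  0.006]), array([ 3.000e-04, -3.000e-04, -3.774e-01]))
```

Call:
jog_arm(plan=[0.2, -0.1, 0, 0, 0, -0.055, 0.4, -0.15, 0, 0, 0, -0.11, 0.6, -0.2, 0, 0, 0, -0.165, 0.76, -0.28, 0, 0, 0, -0.22, 0.76, -0.28, 0, 0, 0, -0.275])

```text
time: 3.75
tcp_pos: [0.5834, 0.0462, 0.2923]
ee_rot: [179.9, -0.0, 63.9]
force: [0.2, 0.5, 0.2]
finger_gap: 0.0007
grasp_force: 0.0
```

Call:
jog_arm(plan=[0, 0, 0, 0, 0, -0.051, 0, 0, 0, 0, 0, -0.102, 0, 0, 0, 0, 0, -0.102, 0, 0, 0, 0, 0, -0.102])

```text
time: 4.25
tcp_pos: [0.5824, 0.0455, 0.2923]
ee_rot: [180.0, -0.0, 81.8]
force: [-0.4, 0.6, -0.3]
finger_gap: 0.0006
grasp_force: 0.0
```

Run:
```python
from h import *
s=robot.sense();print(s['tcp_pos'],s['ee_rot'],s['qpos'],s['force'],s['time'])
for cam in("top","scene"):
    im,d=robot.read_camera(cam)
    for q,z in(("pull_top",.174),("plunger_top",.165)):
        for r in robot.spot_point(cam,q)[:2]: print(cam,q,round(r["score"],2),np.round(r["at"],1),np.round(onz(cam,r["at"],z),4))
cv2.imwrite("pics/s1.png",cv2.resize(im[40:300,150:450,::-1],None,fx=2,fy=2,interpolation=cv2.INTER_CUBIC))
```

```text
[0.58237659 0.04549406 0.292284  ] [ 1.79994805e+02 -4.35262580e-04  8.17545623e+01] [-6.48727310e+00  2.70559861e+01  8.81039790e+01  3.04575128e-04
  6.48348289e+01  1.75803509e+00] [-0.38486328  0.61660802 -0.32128867] 4.25
scene pull_top 0.54 [158.3 322.6] [0.5894 0.0934 0.174 ]
scene plunger_top 0.41 [127.2 270.8] [0.4623 0.1188 0.165 ]
```

View pics/s1.png

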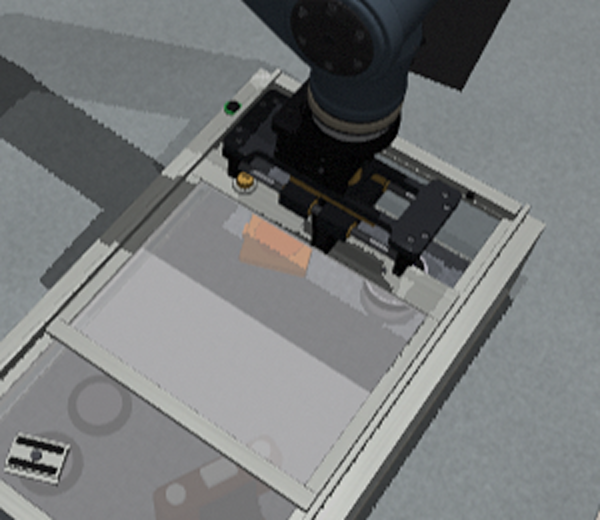

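The gripper hangs behind the pull, which is partly hidden at about crop (370, 260). The plunger is clear at crop (245, 180). Going down behind the pull, above the glass.

Call:
jog_arm(plan=[0, 0, 0.3, 0, 0, 0, 0, 0, 0.5, 0, 0, 0, 0, 0, 0.6, 0, 0, 0, 0, 0, 0.6, 0, 0, 0])

```text
time: 5.05
tcp_pos: [0.5822, 0.0455, 0.2318]
ee_rot: [-179.9, -0.0, 81.9]
force: [-0.1, 0.6, 0.6]
finger_gap: 0.0005
grasp_force: 0.0
```

Call:
jog_arm(plan=[0.1, 0, 0, 0, 0, 0, 0.2, 0, 0, 0, 0, 0, 0.26, 0, 0, 0, 0, 0, 0.3, 0, 0, 0, 0, 0, 0.34, 0, 0, 0, 0, 0])

```text
time: 5.68
tcp_pos: [0.5872, 0.0789, 0.2325]
ee_rot: [180.0, 0.1, 81.9]
force: [-0.7, -2.9, 3.0]
finger_gap: 0.0005
grasp_force: 1.4
```

Call:
jog_arm(plan=[0.08, 0, 0, 0, 0, 0, 0.16, 0, 0, 0, 0, 0, 0.24, 0, 0, 0, 0, 0, 0.32, 0, 0, 0, 0, 0, 0.4, 0, 0, 0, 0, 0])

```text
time: 6.3
tcp_pos: [0.593, 0.1193, 0.2323]
ee_rot: [180.0, 0.0, 81.9]
force: [-1.1, -2.8, 2.6]
finger_gap: 0.0005
grasp_force: 1.4
```

Call:
jog_arm(plan=[0.08, 0, 0, 0, 0, 0, 0.16, 0, 0, 0, 0, 0, 0.24, 0, 0, 0, 0, 0, 0.3, 0, 0, 0, 0, 0, 0.35, 0, 0, 0, 0, 0])

```text
time: 6.92
tcp_pos: [0.5978, 0.1538, 0.2322]
ee_rot: [180.0, 0.0, 81.9]
force: [-0.6, -3.0, 1.9]
finger_gap: 0.0005
grasp_force: 1.4
```

Run:
```python
from h import *
s=robot.sense();print(s['tcp_pos'],s['ee_rot'],s['force'],s['time'])
im,d=robot.read_camera("scene")
for q,z in(("pull_top",.174),("plunger_top",.165),("light_switch_top",.146)):
    for r in robot.spot_point("scene",q)[:2]: print(q,round(r["score"],2),np.round(r["at"],1),np.round(onz("scene",r["at"],z),4))
cv2.imwrite("pics/s2.png",cv2.resize(im[40:240,200:450,::-1],None,fx=3,fy=3,interpolation=cv2.INTER_CUBIC))
```

```text
[0.59784368 0.15380605 0.23222454] [1.79992367e+02 1.50884205e-03 8.18912785e+01] [-0.5986507  -3.0256787   1.85486785] 6.925
pull_top 0.67 [170.2 297.8] [0.5585 0.0452 0.174 ]
pull_top 0.62 [133.  343.8] [0.6019 0.1703 0.174 ]
plunger_top 0.49 [104.5 293.7] [0.4776 0.1954 0.165 ]
plunger_top 0.16 [171.  297.9] [0.5577 0.0491 0.165 ]
light_switch_top 0.39 [ 90.5 266.9] [0.4026 0.2178 0.146 ]
```

View pics/s2.png

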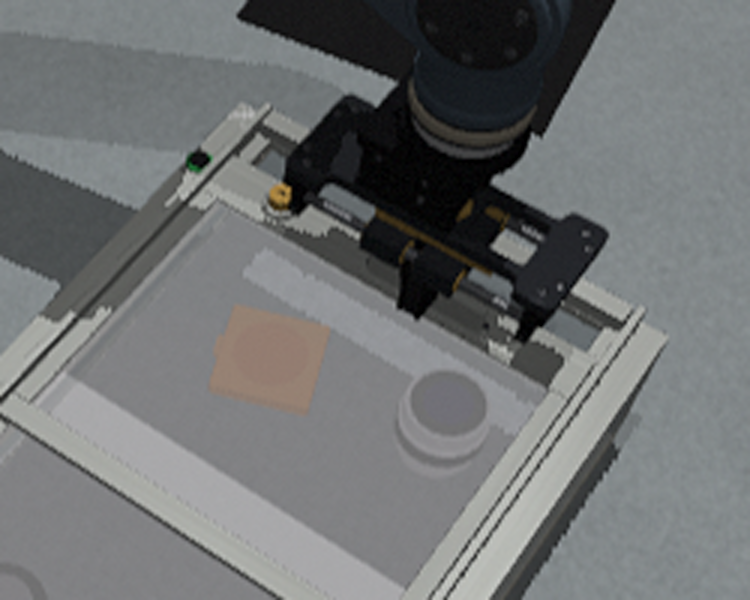

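The door follows and a gap is still open at the end (crop (270, 150)). I'll continue slowly and watch the force.

Call:
jog_arm(plan=[0.05, 0, 0, 0, 0, 0, 0.1, 0, 0, 0, 0, 0, 0.15, 0, 0, 0, 0, 0, 0.2, 0, 0, 0, 0, 0, 0.23, 0, 0, 0, 0, 0])

```text
time: 7.75
tcp_pos: [0.6007, 0.1766, 0.232]
ee_rot: [-180.0, 0.0, 81.9]
force: [-1.1, -2.9, -2.4]
finger_gap: 0.0004
grasp_force: 1.3
```

Call:
jog_arm(plan=[0.02, 0, 0, 0, 0, 0, 0.04, 0, 0, 0, 0, 0, 0.06, 0, 0, 0, 0, 0, 0.08, 0, 0, 0, 0, 0])

```text
time: 8.25
tcp_pos: [0.602, 0.1842, 0.2322]
ee_rot: [-180.0, 0.0, 81.9]
force: [-0.9, -1.9, -0.9]
finger_gap: 0.0004
grasp_force: 1.3
```

Call:
jog_arm(plan=[0.02, 0, 0, 0, 0, 0, 0.04, 0, 0, 0, 0, 0, 0.06, 0, 0, 0, 0, 0, 0.08, 0, 0, 0, 0, 0])

```text
time: 8.75
tcp_pos: [0.6024, 0.1865, 0.2323]
ee_rot: [-179.9, 0.8, 82.0]
force: [-4.6, -21.0, 3.1]
finger_gap: 0.0003
grasp_force: 10.6
```

Call:
jog_arm(plan=[0.02, 0, 0, 0, 0, 0, 0.04, 0, 0, 0, 0, 0, 0.06, 0, 0, 0, 0, 0])

```text
time: 9.12
tcp_pos: [0.6027, 0.1875, 0.2324]
ee_rot: [-179.8, 1.4, 82.1]
force: [-5.9, -33.5, 6.9]
finger_gap: 0.0003
grasp_force: 17.4
```

The force has climbed to 33 N and motion has stopped, so the door is at the end stop. Backing off, then rising.

Call:
jog_arm(plan=[-0.1, 0, 0, 0, 0, 0, -0.25, 0, 0, 0, 0, 0, -0.35, 0, 0, 0, 0, 0, -0.35, 0, -0.3, 0, 0, 0, -0.35, 0, -0.6, 0, 0, 0])

```text
time: 9.75
tcp_pos: [0.5993, 0.1636, 0.2928]
ee_rot: [180.0, -0.1, 81.9]
force: [0.4, -0.1, -0.0]
finger_gap: 0.0005
grasp_force: 0.0
```

Call:
jog_arm(plan=[-0.5, 0, -0.3, 0, 0, 0, -1, 0, -0.4, 0, 0, 0, -1, 0, -0.4, 0, 0, 0])

```text
time: 10.12
tcp_pos: [0.5857, 0.0619, 0.3339]
ee_rot: [179.8, -0.0, 81.7]
force: [-0.2, 0.2, -1.0]
finger_gap: 0.0004
grasp_force: 0.0
```

Run:
```python
from h import *
s=robot.sense();print(s['tcp_pos'],s['ee_rot'],s['force'],s['time'])
for cam in("scene","top"):
  im,d=robot.read_camera(cam)
  for q,z in(("pull_top",.174),("plunger_top",.165),("light_switch_top",.146)):
    for r in robot.spot_point(cam,q)[:2]: print(cam,q,round(r["score"],2),np.round(r["at"],1),np.round(onz(cam,r["at"],z),4))
  if cam=="scene":cv2.imwrite("pics/s3.png",cv2.resize(im[60:210,230:430,::-1],None,fx=4,fy=4,interpolation=cv2.INTER_CUBIC))
  # brass centroid
  hsv=cv2.cvtColor(im,cv2.COLOR_RGB2HSV);m=cv2.inRange(hsv,(20,120,90),(35,255,255))
  n,l,st,c=cv2.connectedComponentsWithStats(m)
  for i in range(1,n):
    if st[i,4]>8:print(cam,"brass",st[i,4],c[i][::-1],onz(cam,c[i][::-1],.164))
```

```text
[0.5857117  0.06192302 0.33392743] [ 1.79772534e+02 -1.76535012e-02  8.16684064e+01] [-0.21574001  0.24067823 -0.96042472] 10.125
scene pull_top 0.56 [123.1 352.9] [0.6085 0.2025 0.174 ]
scene light_switch_top 0.54 [ 91.5 266.5] [0.4031 0.2148 0.146 ]
top pull_top 0.91 [142.9 144.8] [0.6073 0.1937 0.174 ]
```

View pics/s3.png

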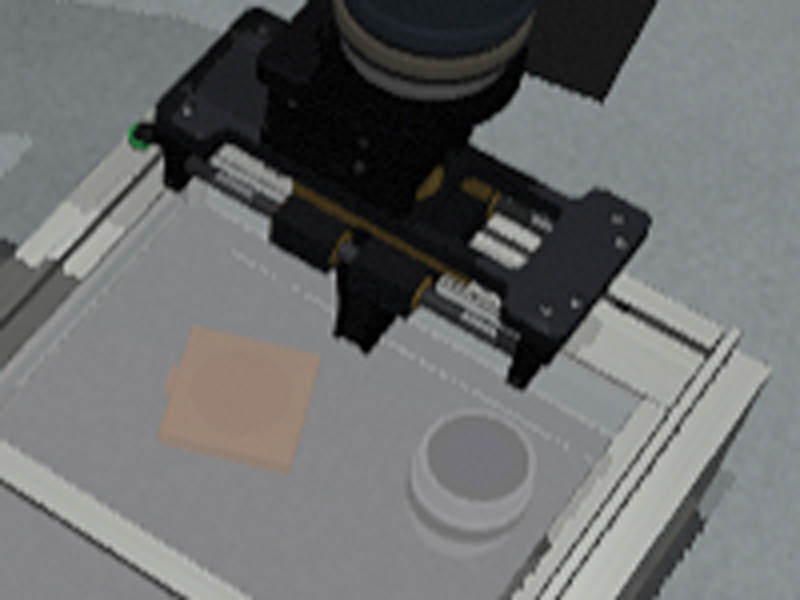

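The gripper still hides the plunger. I'll move aside for one clear look.

Call:
jog_arm(plan=[-0.5, 0, 0, 0, 0, 0, -1, 0, 0, 0, 0, 0, -1, 0, 0, 0, 0, 0])

```text
time: 10.9
tcp_pos: [0.5709, -0.037, 0.332]
ee_rot: [-180.0, 0.0, 81.7]
force: [-0.7, 0.3, -0.5]
finger_gap: 0.0004
grasp_force: 0.0
```

Run:
```python
from h import *
s=robot.sense();print(s['tcp_pos'],s['ee_rot'],s['force'],s['time'])
out=[]
for cam,(a,b,c_,d_) in(("scene",(70,170,240,390)),("top",(60,260,90,240))):
  im,d=robot.read_camera(cam)
  for q,z in(("pull_top",.174),("plunger_top",.165),("light_switch_top",.146)):
    for r in robot.spot_point(cam,q)[:2]: print(cam,q,round(r["score"],2),np.round(r["at"],1),np.round(onz(cam,r["at"],z),4))
  out.append(cv2.resize(im[a:b,c_:d_,::-1],(400,int((b-a)*400/(d_-c_))),interpolation=cv2.INTER_CUBIC))
  hsv=cv2.cvtColor(im,cv2.COLOR_RGB2HSV);m=cv2.inRange(hsv,(20,110,90),(35,255,255))
  n,l,st,c=cv2.connectedComponentsWithStats(m)
  for i in range(1,n):
    if st[i,4]>8:print(cam,"brass",st[i,4],c[i][::-1],onz(cam,c[i][::-1],.163))
h=max(o.shape[0] for o in out)
cv2.imwrite("pics/s4.png",np.hstack([cv2.copyMakeBorder(o,0,h-o.shape[0],0,0,0) for o in out]))
```

```text
[ 0.57092386 -0.03700221  0.33199959] [-1.79990152e+02  3.70292157e-02  8.16831113e+01] [-0.71887654  0.30804818 -0.4636741 ] 10.9
scene light_switch_top 0.49 [ 90.  264.8] [0.3978 0.2169 0.146 ]
top pull_top 0.63 [145.5 142.1] [0.6024 0.1988 0.174 ]
top plunger_top 0.65 [212.1 129.4] [0.477  0.2237 0.165 ]
top light_switch_top 0.61 [250.  139.7] [0.4045 0.2084 0.146 ]
top brass 70 [210.04285714 128.05714286] [0.48095444 0.22691664 0.163     ]
```

View pics/s4.png

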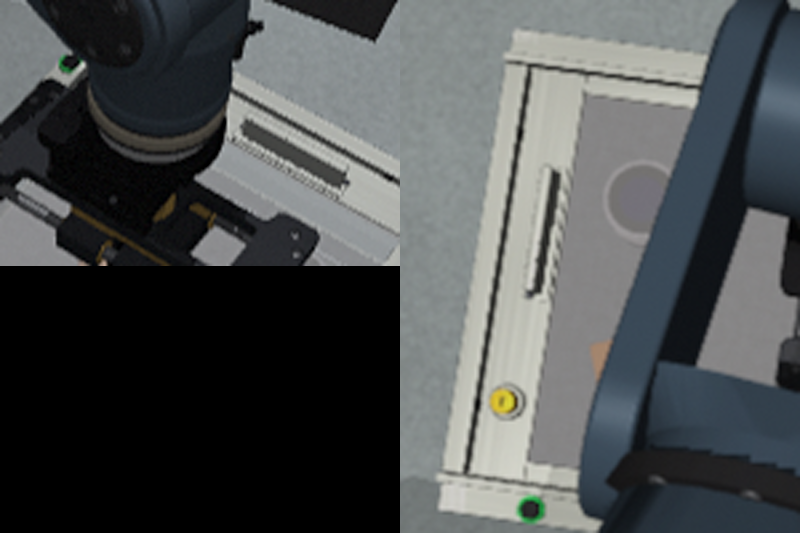

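Both views show the door shut, with no gap at the end stop. The brass plunger is at (210, 128) in the top image, about (0.481, 0.226). The switch is well away from it, at (250, 139).

```bash
python3 -c "
from h import *
print(rel([.481,.226,.262],81.9))"
```

```text
(array([ 2.445, -1.253,  0.703]), array([-0.    , -0.    ,  0.0005]))
```

Call:
jog_arm(plan=[0.45, -0.3, 0, 0, 0, 0, 0.9, -0.6, 0, 0, 0, 0, 0.9, -0.6, 0, 0, 0, 0])

```text
time: 11.68
tcp_pos: [0.5219, 0.0664, 0.3322]
ee_rot: [-179.9, -0.0, 82.2]
force: [-0.2, -0.5, -0.4]
finger_gap: 0.0001
grasp_force: 0.0
```

Call:
jog_arm(plan=[0.45, -0.3, 0.1, 0, 0, 0, 0.9, -0.6, 0.2, 0, 0, 0, 0.9, -0.6, 0.3, 0, 0, 0])

```text
time: 12.05
tcp_pos: [0.4761, 0.1628, 0.3021]
ee_rot: [-180.0, -0.0, 82.2]
force: [1.1, 0.4, 0.4]
finger_gap: 0.0005
grasp_force: 0.0
```

```bash
python3 -c "
from h import *
print(rel([.481,.226,.262],81.9))"
```

```text
(array([ 0.632, -0.038,  0.401]), array([-0.0001, -0.0001,  0.0015]))
```

Call:
jog_arm(plan=[0.3, -0.02, 0.1, 0, 0, 0, 0.63, -0.04, 0.2, 0, 0, 0, 0.63, -0.04, 0.4, 0, 0, 0, 0.63, -0.04, 0.4, 0, 0, 0])

```text
time: 12.55
tcp_pos: [0.4826, 0.2227, 0.2609]
ee_rot: [-179.9, 0.1, 81.9]
force: [-0.3, -0.0, -0.2]
finger_gap: 0.0005
grasp_force: 0.0
```

Run:
```python
from h import *
s=robot.sense();print(s['tcp_pos'],s['ee_rot'],s['time'],rel([.481,.226,.235],81.9))
im,d=robot.read_camera("scene")
cv2.imwrite("pics/s5.png",cv2.resize(im[40:190,210:410,::-1],None,fx=4,fy=4,interpolation=cv2.INTER_CUBIC))
```

```text
[0.48264372 0.22267209 0.2608869 ] [-1.79856978e+02  9.22787487e-02  8.18826633e+01] 12.55 (array([ 0.031, -0.02 ,  0.259]), array([-0.0008,  0.0005, -0.0001]))
```

View pics/s5.png

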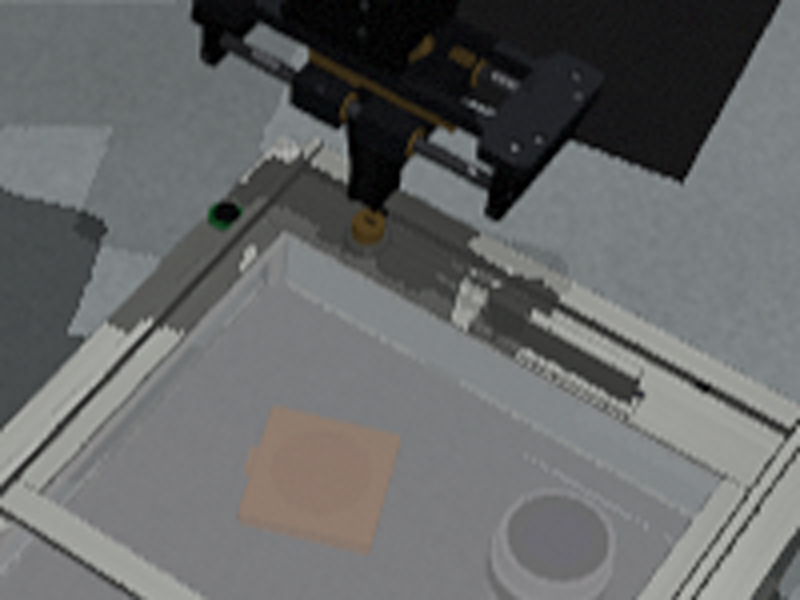

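The door is shut along its whole front. The fingertips at crop (380, 205) are just above the plunger at (370, 222). Checking the plunger position by ray.

```bash
python3 -c "
from h import *
print(onz('scene',(95.3,302.3),.165),onz('scene',(91.2,304.8),.191))
s=robot.sense();print(s['tcp_pos'],rel([.481,.226,.235],81.9))"
```

```text
[0.48277863 0.22714106 0.165     ] [0.49009286 0.21813832 0.191     ]
[0.48310795 0.2226448  0.26179133] (array([ 0.03 , -0.025,  0.268]), array([-0.0002,  0.0002, -0.0003]))
```

Call:
jog_arm(plan=[0.03, -0.02, 0.1, 0, 0, 0, 0.03, -0.02, 0.2, 0, 0, 0, 0.03, -0.02, 0.25, 0, 0, 0, 0.03, -0.02, 0.28, 0, 0, 0, 0.03, -0.02, 0.3, 0, 0, 0])

```text
time: 13.22
tcp_pos: [0.4807, 0.2265, 0.2326]
ee_rot: [-180.0, 0.0, 81.9]
force: [-1.0, -0.7, 5.3]
finger_gap: 0.0002
grasp_force: 2.5
```

Call:
jog_arm(plan=[0, 0, 0.02, 0, 0, 0, 0, 0, 0.04, 0, 0, 0, 0, 0, 0.05, 0, 0, 0])

```text
time: 13.6
tcp_pos: [0.4807, 0.2265, 0.2272]
ee_rot: [-180.0, 0.0, 81.9]
force: [-2.3, -2.7, 4.2]
finger_gap: 0.0005
grasp_force: 2.4
```

Call:
jog_arm(plan=[0, 0, 0.01, 0, 0, 0, 0, 0, 0.02, 0, 0, 0, 0, 0, 0.03, 0, 0, 0])

```text
time: 13.98
tcp_pos: [0.4807, 0.2265, 0.2268]
ee_rot: [180.0, 0.0, 81.9]
force: [-7.5, -3.4, 27.7]
finger_gap: 0.0006
grasp_force: 13.7
```

The plunger has bottomed at the expected height (tip at 0.157 m). Drawing back straight up.

Call:
jog_arm(plan=[0, 0, -0.1, 0, 0, 0, 0, 0, -0.4, 0, 0, 0, 0, 0, -0.8, 0, 0, 0, 0, 0, -1, 0, 0, 0])

```text
time: 14.48
tcp_pos: [0.4823, 0.2273, 0.3261]
ee_rot: [179.8, -0.1, 81.9]
force: [-0.0, 0.5, -0.2]
finger_gap: 0.0005
grasp_force: 0.0
```

Call:
jog_arm(plan=[-0.4, 0.3, 0, 0, 0, 0, -0.8, 0.6, 0, 0, 0, 0, -1, 0.8, 0, 0, 0, 0])

```text
time: 14.85
tcp_pos: [0.5476, 0.1146, 0.324]
ee_rot: [179.9, -0.0, 81.8]
force: [0.8, 0.0, 0.4]
finger_gap: 0.0003
grasp_force: 0.0
```

Call:
jog_arm(plan=[-0.4, 0.1, 0, 0, 0, 0, -0.8, 0.2, 0, 0, 0, 0, -1, 0.2, 0, 0, 0, 0, -1, 0.2, 0, 0, 0, 0])

```text
time: 15.35
tcp_pos: [0.5515, 0.014, 0.3239]
ee_rot: [-180.0, -0.0, 81.8]
force: [0.1, -0.4, 1.0]
finger_gap: 0.0004
grasp_force: 0.0
```

Run:
```python
from h import *
s=robot.sense();print(s['tcp_pos'],s['force'],s['time'],abs(np.array(s['qd'])).max())
im,d=robot.read_camera("top")
for q,z in(("pull_top",.174),("plunger_top",.157)):
    for r in robot.spot_point("top",q)[:1]: print(q,round(r["score"],2),np.round(r["at"],1),np.round(onz("top",r["at"],z),4))
cv2.imwrite("pics/t6.png",cv2.resize(im[60:260,90:290,::-1],None,fx=3,fy=3,interpolation=cv2.INTER_CUBIC))
```

```text
[0.55152451 0.01396362 0.32390906] [ 0.10741724 -0.43042533  1.02767648] 15.35 2.139731915111418
```

View pics/t6.png

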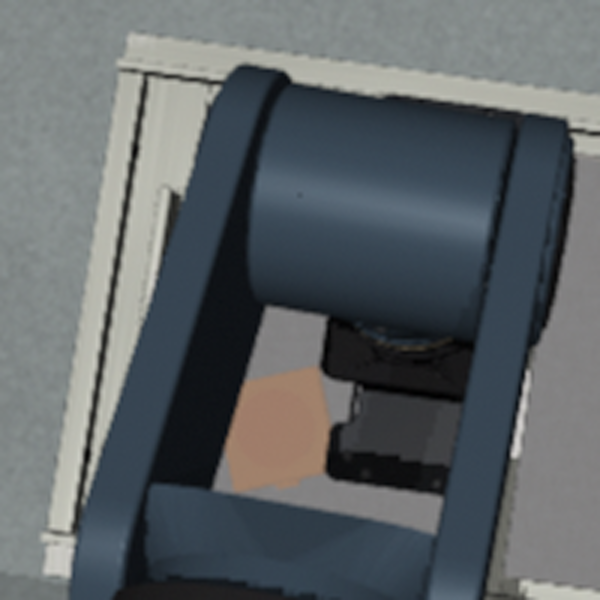

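The door is still flush with the stop, but the arm hides the plunger. One more retreat and a last look.

Call:
jog_arm(plan=[-0.5, 0, 0, 0, 0, 0, -1, 0, 0, 0, 0, 0, -1, 0, 0, 0, 0, 0, -1, 0, 0, 0, 0, 0])

```text
time: 16.0
tcp_pos: [0.5376, -0.0832, 0.3242]
ee_rot: [-180.0, -0.1, 81.9]
force: [-0.0, -0.1, 0.6]
finger_gap: 0.0004
grasp_force: 0.0
```

Run:
```python
from h import *
im,d=robot.read_camera("top")
for q,z in(("pull_top",.174),("plunger_top",.157)):
    for r in robot.spot_point("top",q)[:1]: print(q,round(r["score"],2),np.round(r["at"],1),np.round(onz("top",r["at"],z),4))
cv2.imwrite("pics/t7.png",cv2.resize(im[60:260,90:290,::-1],None,fx=3,fy=3,interpolation=cv2.INTER_CUBIC))
```

```text
pull_top 0.8 [143.6 141.6] [0.606  0.1998 0.174 ]
plunger_top 0.5 [171.2 197.8] [0.5553 0.0957 0.157 ]
```

View pics/t7.png

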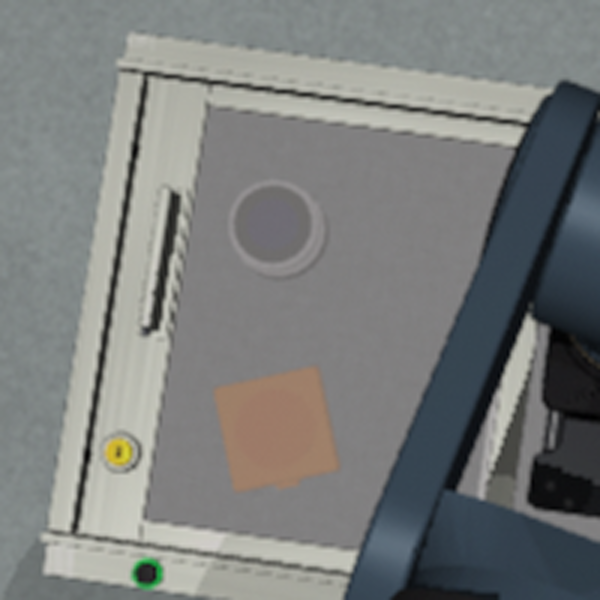

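The door is flush against the stop. The plunger at crop (120, 452) now sits centred in its barrel, so it is down. The lens, filter case and switch look undisturbed.

```bash
python3 -c "
from bench import robot
print(robot.job_done())"
```

```text
the job is handed in; nothing more can be done
None
```

The door is pushed shut against its end stop, the lock plunger is pressed fully in, the arm is drawn back clear, and the job was handed in at about 16 s.

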